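# Hold an amplifier box against a sprung stop

## Task

First slide the jig's stop bolt across until its tip is fully home in the keeper, then lift the long grey amplifier box into the jig's channel, standing flat with its two sockets towards the open end. Push it along the channel against the sprung buffer on the bolt until the buffer is about half-way in (about 8 newtons, never driven hard onto its end stop), and finish while still holding it there steadily with the fingers, so that a colleague can drive the screws. Leave the mug, the screw tin, the spanner and the low square box where they are.

Things in the scene. Friction and masses are not known exactly. Their poses are not given: they have to be found in the camera images.
- jig: Jig fixed to the bench: plate 12 mm thick, x -110..120, y -215..75 mm. Origin on the bench plane under the channel's centre line. Channel along x on the plate, y = 0, between guides (inner faces y = +-28, 10 wide, 6 high, x -100..30 mm), open end at -x. The bolt crosses at x 95, z 34 mm, moving in +y to go home. Staples at y -91 and -201, keeper at y 42..66 mm, tops at z 48 mm
- stop_bolt: 16 mm square steel bar, 277 mm long along the jig's y, carrying an upright knob and the buffer. Slides 60 mm, 2.5 N friction, stays where left. Axes parallel to the jig's; origin on the bench plane under bar and buffer, at jig x 95 mm, y = 0 when home; it starts withdrawn, y = -60 to -35 mm
- bolt_tip (a point): Middle of the bolt's free end, at jig y = 62 mm when the bolt is fully home against its end stop, inside the keeper, 2 mm fully withdrawn
- bolt_knob (a point): On the axis of the bolt's upright round steel knob (14 mm diameter, from z = 42 mm up to z = 102 mm above the bench), at z = 82 mm: a height to grip it. It stands between the two staples
- buffer_face (a point): Centre of the front of the rubber-faced buffer (36 mm wide, 24 mm high, 34 mm above the bench) on the bolt, facing the jig's -x. When the bolt is home and nothing presses it, it lies at jig x = 53 mm, y = 0
- buffer (a joint): How far the buffer is pushed in along the jig's x, in m: 0 free, 0.02 at its end stop. A linear spring of 0.8 N/mm, no preload: 0.010 means 8 N
- amp_center (a point): Centre, half-way up, of the amplifier box: grey metal, 90 mm long (x), 46 wide (y), 50 high (z), 0.25 to 0.5 kg; two round sockets stick 12 mm out of its -x end, its +x end is plain. Starts upright on the bench (centre 25 mm up); standing in the channel its centre is 37 mm above the bench
- amp_face (a point): Middle of the box's plain end (+x end, 45 mm ahead of its centre); this end goes against the buffer
- amp: The same amplifier box; origin at the centre of its underside, axes as for amp_center
- low_box: Bystander: a smaller, lower, square grey box, 62 x 62 x 28 mm. Leave alone
- mug: Bystander: white mug, 80 mm across, 90 mm high. Leave alone
- tin: Bystander: closed steel screw tin, 44 mm across, 35 mm high, standing on the jig's plate about 70 mm to -x and 140 mm to -y of the jig's origin. Leave alone
- spanner: Bystander: spanner, 140 mm long, lying on the jig's plate along the jig's y, in front of the bolt's staples, about 15 mm to +x and 147 mm to -y of the jig's origin. Leave alone
Mind the look-alikes: they are no part of the job. Leave any pink look-alike of the amp alone.

How it is judged:
By the outcome, as a careful person would: the job done as asked, in the order asked, and still so for the second after the job is handed in, while the arm keeps its last pose, push and grip.
It also fails if it takes over 54 s, if anything falls off the work surface, if the arm or the gripper's body presses on something with over 40 N, if the wrist force passes 120 N, or if a joint passes its speed limit or range.

## Robot

A 6-joint arm with a two-finger parallel gripper is mounted at the origin on the work surface. World frame = base frame: x ahead of the robot, y to its left, z up, the work surface at z = 0. Lengths are in m, angles in degrees, forces in N, time in s.
With the tool pointing down it reaches from about 0.4 to 0.825 m from the base axis. Payload 7 kg.
Tool frame: the origin (TCP) lies midway between the tips of the shut fingers; the grasp point (between the pads) lies 19 mm behind it; z points along the fingers, x is the direction in which the jaws open and shut, and the axes are right-handed (so a half turn about z gives the same grasp; the last joint's range is limited). The gripper opens to 88 mm and grips with 3 to 60 N. Pads are 19 mm wide; open, the fingers measure 130 mm over their backs; the gripper's body (78 mm by 193 mm) begins 47 mm behind the grasp point.
Start: joints at [81.538, 20.546, 0.682, 0, -70.136, -16.507], TCP at [0.285, 0.612, 0.227] pointing down, gripper open.
Joint ranges: [-176.03, 176.03], [-82.01, 121.73], [-58.28, 71.71], [-173.87, 95.51], [-174.79, -0.11], [-173.66, 173.66]. Speed limits (degrees/s): [136.94, 136.94, 172.46, 180, 180, 180].

## Interface

Orientations are given as [roll, pitch, yaw] about the fixed x, y, z axes, in that order (R = Rz(yaw) Ry(pitch) Rx(roll)).
In Python, from plant import ctrl, vision, nets gives the robot as it stands.
- The arm moves only by the shell command python3 -m jog 'ROWS'. ROWS is text: rows parted by semicolons, each of 7 numbers parted by spaces: the turn, a rotation vector about the tool's x, y, z in units of 0.1 rad (1.0 is 0.1 rad), then the shift along the tool's x, y, z in units of 4 cm (1.0 is 4 cm), then the opening, from -1 (shut) to 1 (fully open). In form: rx ry rz x y z jaw; .... A call has 1 to 8 rows; each row shifts and turns the commanded pose from where the row before left it, along the tool's axes as they then stand; what a row does not reach is not made up. A row lasts 1/8 s, in which the tool goes at most 62.5 mm and 10.7 degrees, less where a joint would pass 70% of its speed; a pose out of reach is approached as far as the arm can. A call with a number of a shift or a turn outside -1 to 1 is refused whole. A call with a gripper value outside its range is refused whole. The fingers move at their own pace and stop on an object; the grip force is fixed at half the most. Time passes only in rows, so rows that do not move let the fingers close. It gives the time, the measured TCP pose, the force and the opening at its end, in the units of the state.
- ctrl.get_obs(): the state, without advancing time (a new reading comes with each control period).
- vision.snapshot(name): name is "scene" or "top" or "wrist"; returns (picture, depth): 400x640x3 uint8, red, green, blue; 400x640 float32, m along the optical axis (not along the pixel's ray), 0 where there is no reading.
- vision.camera_info(name): a dict with "camera_matrix" (3x3 intrinsics, pixels), "camera_from_world" (4x4, takes a point from world to camera coordinates); the wrist camera has in their place "tool_from_camera" (4x4, takes a point from camera to tool coordinates, whose origin is the TCP and whose axes are the tool frame's). Camera axes: x right, y down, z forward; pixel columns grow to the right and rows downward; lengths in m; the calibration is good to about 2 mm. A picture is of the moment at which its call begins: read the wrist's pose just before it. camera_info takes no time and is no camera call.
- ctrl.close_job(): hands the job in, once; it reports no verdict.
Trained networks look in the newest picture that a camera, given by its name, has taken for a name from the list of things; names that differ only in an ending like _2 or _b are one class to them, and where a whole thing is asked for, a point or a joint stands for the part that bears it (a point fixed in the world has none). Each returns a list of dicts, best first, with "score" (0 to 1); they miss things now and then, are a little off and sometimes report something else, mostly with a low value. They report only what shows in the picture. A call takes as long as a camera call. They do not tell look-alikes from the thing itself.
- nets.boxes_of(target, camera): "location" ([x, y, z] in m, in world coordinates, good to about 4 mm: the middle of the surface that is visible of it).
The state is a dict: "clock": time; "joint_pos": joint angles; "qvel": joint speeds; "tau": joint torques, N m; "tool_pos": TCP position; "orientation": TCP orientation; "force": force on the tool from outside, world axes, zero at the start; "moment": the same for the moment, N m; "opening": finger opening in m.
Only numpy, scipy, OpenCV 4.12 (cv2) and the standard library are available. Lean on these libraries where they do the work, as an engineer would, in place of code of your own. Each camera call takes 0.05 s, during which the arm holds its last target.

## Working session

There is one attempt and no reset: what is moved stays moved. The work goes in short steps, Python scripts to look and compute and a shell command to move; the robot and the scene stay as the last step left them, time stands still between calls to the robot, and variables do not carry over. Pictures are saved under pics/ and viewed, and the job is handed in when it is done.

```bash
ls; mkdir -p pics; python3 - <<'E'
from plant import ctrl, vision, nets
import cv2,numpy as np
print(ctrl.get_obs())
for n in ["scene","top"]:
    p,d=vision.snapshot(n); cv2.imwrite(f"pics/{n}0.png",p[:,:,::-1]); np.savez(f"{n}0.npz",p=p,d=d)
    print(vision.camera_info(n))
    for t in ["jig","stop_bolt","bolt_knob","buffer_face","amp","low_box","mug","tin","spanner"]:
        if n=="top": print(t,[(np.round(r["location"],3).tolist(),round(r["score"],2)) for r in nets.boxes_of(t,n)][:4])
E
```

```text
pics
{'clock': 0.0, 'joint_pos': array([ 8.15368351e+01,  2.05924251e+01,  6.33270534e-01, -1.86289401e-02,
       -7.01347417e+01, -1.65084278e+01]), 'qvel': array([-0.02026339,  0.01392789,  0.0291469 , -0.00627749, -0.16346335,
       -0.02066476]), 'tau': array([-3.92526545e-04, -5.82717705e+01,  2.93058264e+01,  6.99741304e+00,
        6.99909084e-03, -1.47222440e-04]), 'tool_pos': array([0.28477526, 0.61145403, 0.22561237]), 'orientation': array([-1.79990107e+02, -9.50021328e-02, -1.14977946e+02]), 'force': array([ 0.42802969, -0.29618483,  0.21057758]), 'moment': array([-0.02427019, -0.01726392,  0.01653292]), 'opening': 0.08742973428147502}
{'camera_matrix': array([[485.68682943,   0.        , 321.24965573],
       [  0.        , 485.68682943, 187.7864728 ],
       [  0.        ,   0.        ,   1.        ]]), 'camera_from_world': array([[ 0.90749435,  0.41993184, -0.01054816, -0.47747507],
       [ 0.26477498, -0.591326  , -0.76172683, -0.00924873],
       [-0.32611075,  0.68846991, -0.64781245,  1.15518443],
       [ 0.        ,  0.        ,  0.        ,  1.        ]])}
{'c
[... 204 characters left out ...]
974009, -0.99956449, -0.0219353 ,  0.09466349],
       [-0.98465806,  0.02324086, -0.17294034,  0.47246293],
       [ 0.17337482,  0.01818492, -0.98468801,  0.90330675],
       [ 0.        ,  0.        ,  0.        ,  1.        ]])}
jig [([0.53, -0.11, 0.017], 0.56)]
stop_bolt [([0.621, -0.13, 0.043], 0.72), ([0.647, 0.26, 0.03], 0.28)]
bolt_knob [([0.623, -0.129, 0.042], 0.55)]
buffer_face [([0.59, 0.383, 0.05], 0.58)]
amp [([0.297, 0.363, 0.054], 0.78), ([0.34, 0.196, 0.048], 0.73), ([0.425, 0.299, 0.056], 0.16)]
low_box [([0.649, 0.263, 0.03], 0.93)]
mug [([0.588, 0.38, 0.048], 0.58)]
tin [([0.46, -0.171, 0.047], 0.6)]
spanner [([0.56, -0.188, 0.018], 0.64), ([0.459, -0.17, 0.051], 0.37)]
```

View pics/top0.png

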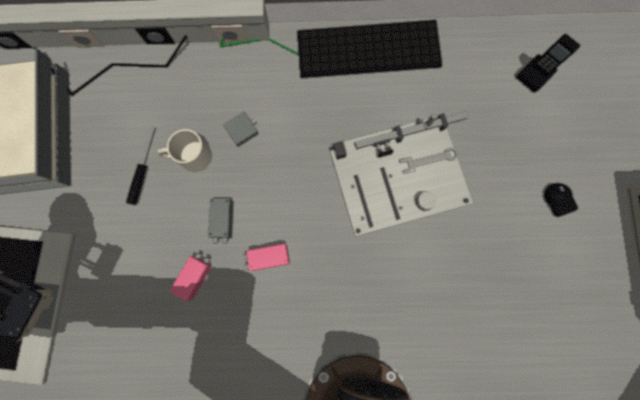

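View pics/scene0.png

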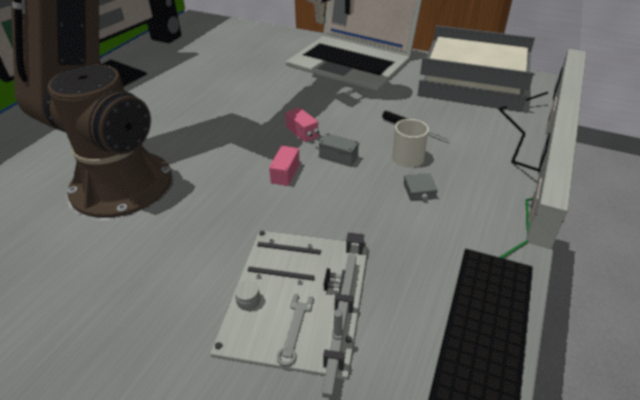

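```bash
cat > h.py <<'E'
import numpy as np,cv2
from plant import ctrl,vision,nets
def cloud(n,d):
    ci=vision.camera_info(n);K=ci["camera_matrix"]
    if n=="wrist":
        from scipy.spatial.transform import Rotation as R
        o=ctrl.get_obs();W=np.eye(4);W[:3,:3]=R.from_euler('xyz',o["orientation"],degrees=True).as_matrix();W[:3,3]=o["tool_pos"]
        T=W@ci["tool_from_camera"]
    else: T=np.linalg.inv(ci["camera_from_world"])
    v,u=np.mgrid[:d.shape[0],:d.shape[1]]
    P=np.stack([(u-K[0,2])/K[0,0]*d,(v-K[1,2])/K[1,1]*d,d],-1)
    return P@T[:3,:3].T+T[:3,3]
E
python3 - <<'E'
from h import *
a=np.load("top0.npz");p,d=a["p"],a["d"];C=cloud("top",d)
def bigcrop(r0,r1,c0,c1,f,n): cv2.imwrite(n,cv2.resize(p[r0:r1,c0:c1,::-1],None,fx=f,fy=f,interpolation=cv2.INTER_CUBIC))
bigcrop(185,305,160,300,5,"pics/c_amp.png"); bigcrop(100,245,320,480,5,"pics/c_jig.png")
hsv=cv2.cvtColor(p,cv2.COLOR_RGB2HSV)
print("bench z",np.median(C[300:330,450:560,2]), C[200,425], C[150,240])
Z=C[...,2]
# amp top
m=np.zeros(Z.shape,bool);m[185:250,200:240]=True
m&=(Z>.04)&(Z<.06)&(hsv[...,1]<90)
pts=C[m][:,:2];print(len(pts),np.median(Z[m]));r=cv2.minAreaRect((pts*1000).astype(np.float32));print("amp",r,cv2.boxPoints(r))
m=np.zeros(Z.shape,bool);m[100:245,320:480]=True
m&=(Z>.004)&(Z<.02)&(p.min(-1)>120)
k,l,s,_=cv2.connectedComponentsWithStats(m.astype(np.uint8));i=1+np.argmax(s[1:,4]);m=l==i
pts=C[m][:,:2];print(m.sum(),np.median(Z[m]));r=cv2.minAreaRect((pts*1000).astype(np.float32));print("plate",r,cv2.boxPoints(r))
E
```

```text
bench z 0.0002608232280598699 [ 0.45919896 -0.16859721  0.04666206] [ 0.60368321  0.26711199 -0.00343771]
822 0.04992449615491096
amp ((429.9961853027344, 303.62841796875), (47.97211456298828, 89.85433959960938), 88.474609375) [[384.4464  280.8468 ]
 [474.26892 278.4549 ]
 [475.54596 326.41003]
 [385.72345 328.80194]]
8804 0.012293383658759316
plate ((529.9110717773438, -123.84942626953125), (233.09544372558594, 295.26776123046875), 14.307449340820312) [[ 380.49423    -9.596472]
 [ 453.46225  -295.7061  ]
 [ 679.3279   -238.10239 ]
 [ 606.35986    48.007233]]
```

View pics/c_amp.png

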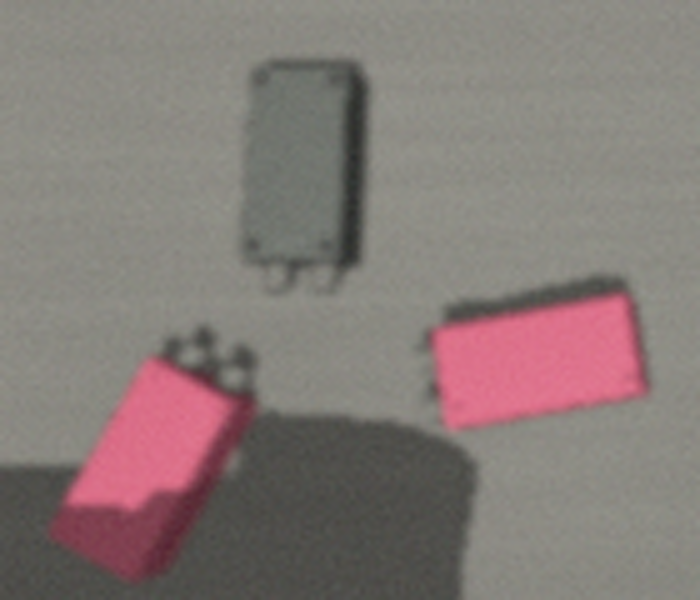

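View pics/c_jig.png

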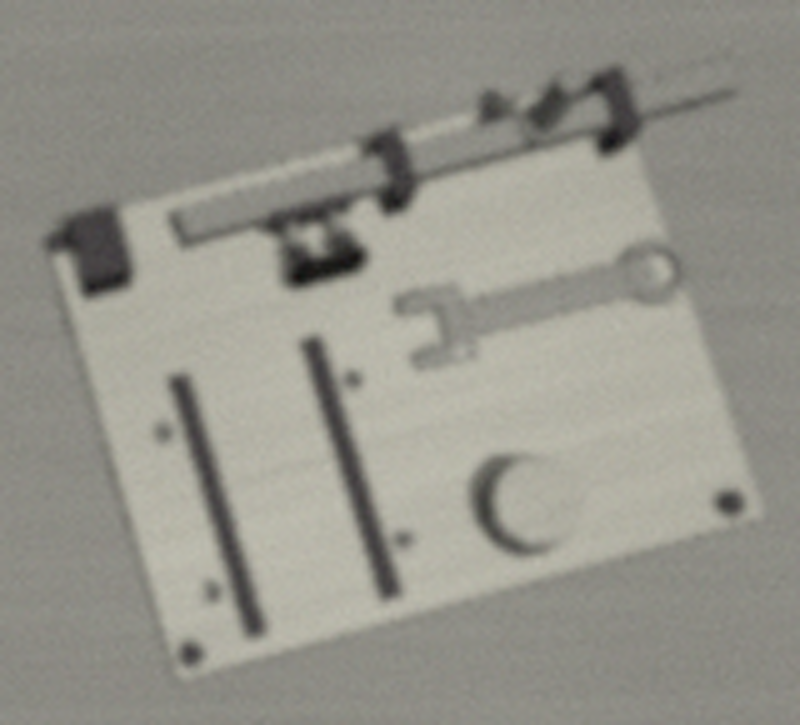

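```bash
python3 - <<'E'
from h import *
for n in ["top","scene"]:
    a=np.load(n+"0.npz");p,d=a["p"],a["d"];C=cloud(n,d);Z=C[...,2]
    o=np.array([.5078,-.0572]);t=np.radians(14.3);R=np.array([[np.cos(t),-np.sin(t)],[np.sin(t),np.cos(t)]])
    J=np.concatenate([(C[...,:2]-o)@R,Z[...,None]],-1)*1000
    x,y,z=J[...,0],J[...,1],J[...,2]; ok=d>0
    reg=ok&(x>70)&(x<125)&(y>-300)&(y<80)
    m=reg&(z>56)&(z<115)
    print(n,"knob",m.sum(),np.round(J[m][:40]).tolist())
    m=reg&(z>36)&(z<56)
    h,e=np.histogram(y[m],np.arange(-300,80,10));print(list(zip(e[:-1],h)))
    bar=reg&(z>36)&(z<46);print("bar x",np.median(x[bar&(y<-20)&(y>-80)]),np.median(z[bar]))
    g=ok&(x>-90)&(x<20)&(z>16)&(z<24)&(abs(y)<50);
    for s in (1,-1): 
        q=J[g&(y*s>0)]
        if len(q)>10: print("guide",len(q),np.polyfit(q[:,0],q[:,1],1),q[:,0].min(),q[:,0].max(),q[:,2].mean())
    tn=ok&(z>40)&(z<55)&(x>-120)&(x<-20)&(y<-60)&(y>-180);print("tin",J[tn].mean(0))
E
```

```text
top knob 79 [[102.0, -158.0, 102.0], [102.0, -160.0, 102.0], [101.0, -162.0, 104.0], [101.0, -156.0, 101.0], [100.0, -157.0, 103.0], [100.0, -160.0, 102.0], [99.0, -162.0, 102.0], [98.0, -163.0, 104.0], [101.0, -155.0, 96.0], [99.0, -156.0, 99.0], [97.0, -156.0, 104.0], [97.0, -158.0, 104.0], [96.0, -160.0, 104.0], [96.0, -163.0, 102.0], [96.0, -166.0, 101.0], [98.0, -153.0, 99.0], [97.0, -154.0, 101.0], [95.0, -156.0, 103.0], [96.0, -159.0, 99.0], [95.0, -161.0, 101.0], [94.0, -163.0, 101.0], [94.0, -166.0, 98.0], [99.0, -153.0, 91.0], [96.0, -153.0, 96.0], [94.0, -153.0, 103.0], [93.0, -155.0, 103.0], [93.0, -157.0, 103.0], [92.0, -159.0, 103.0], [92.0, -161.0, 103.0], [100.0, -154.0, 81.0], [97.0, -153.0, 88.0], [95.0, -154.0, 93.0], [92.0, -153.0, 100.0], [91.0, -154.0, 103.0], [92.0, -158.0, 99.0], [91.0, -159.0, 101.0], [90.0, -162.0, 99.0], [97.0, -153.0, 82.0], [96.0, -154.0, 85.0], [94.0, -154.0, 90.0]]
[(np.int64(-300), np.int64(0)), (np.int64(-290), np.int64(0)), (np.int64(-280), np.int64(0)), (np.int64(-270), np.int64(0)), (np.int64(-260), np.int64(24)), (np.int64(-250), 
[... 2956 characters left out ...]
-70), np.int64(58)), (np.int64(-60), np.int64(80)), (np.int64(-50), np.int64(51)), (np.int64(-40), np.int64(74)), (np.int64(-30), np.int64(52)), (np.int64(-20), np.int64(37)), (np.int64(-10), np.int64(33)), (np.int64(0), np.int64(35)), (np.int64(10), np.int64(31)), (np.int64(20), np.int64(1)), (np.int64(30), np.int64(0)), (np.int64(40), np.int64(63)), (np.int64(50), np.int64(70)), (np.int64(60), np.int64(59))]
bar x 94.34174219206253 42.32786206064032
guide 246 [2.85821778e-03 3.62229058e+01] -89.62273444236737 19.4709222979784 18.435487116316807
guide 290 [-1.10250331e-02 -3.09926638e+01] -89.83426624284098 19.86023793747245 18.496327280136157
tin [ -72.88604373 -101.63172628   47.15179468]
```

```bash
cat >> h.py <<'E'
from scipy.spatial.transform import Rotation as Rot
JO=np.array([.5062,-.055]);JY=14.1
def jig2w(x,y):
    t=np.radians(JY);return JO+np.array([[np.cos(t),-np.sin(t)],[np.sin(t),np.cos(t)]])@np.array([x,y])
def w2jig(w):
    t=np.radians(JY);return (np.array([[np.cos(t),-np.sin(t)],[np.sin(t),np.cos(t)]]).T@(np.asarray(w)[:2]-JO))
def go(x,y,z,yaw):
    "remaining: turn first, then shift in tool axes, both in row units"
    o=ctrl.get_obs();Rc=Rot.from_euler('xyz',o["orientation"],degrees=True);Rt=Rot.from_euler('xyz',[180,0,yaw],degrees=True)
    tv=(Rc.inv()*Rt).as_rotvec()/.1
    s=Rt.inv().apply(np.array([x,y,z])-o["tool_pos"])/.04
    s0=Rc.inv().apply(np.array([x,y,z])-o["tool_pos"])/.04
    print("t",o["clock"],"turn",tv.round(2),"shift(after turn)",s.round(3),"shift(now)",s0.round(3))
E
python3 - <<'E'
from h import *
a=np.load("top0.npz");p,d=a["p"],a["d"];C=cloud("top",d)
for n in("top","scene"):
    a=np.load(n+"0.npz");C=cloud(n,a["d"]);q=C[(C[...,2]>.097)&(C[...,2]<.108)&(abs(C[...,0]-.63)<.04)&(abs(C[...,1]+.187)<.04)];print(len(q),q.mean(0),w2jig(q.mean(0)))
k=jig2w(.095,-.1605);print(k)
go(k[0],k[1],.2,-75.9)
E
```

```text
32 [ 0.63972091 -0.18733133  0.10166799] [ 0.0972603  -0.16087215]
67 [ 0.64229524 -0.1870368   0.10166569] [ 0.09982882 -0.16121364]
[ 0.63743805 -0.18752103]
t 0.55 turn [-0.   -0.   -6.82] shift(after turn) [21.529 -3.679  0.664] shift(now) [ 14.397 -16.424   0.665]
```

```bash
python3 -m jog '0 0 -1 0.7 -0.7 0 1;0 0 -1 0.7 -0.7 0 1;0 0 -1 0.7 -0.7 0 1;0 0 -1 0.8 -0.5 0 1;0 0 -1 0.8 -0.5 0 1;0 0 -1 1 -0.4 0 1;0 0 -0.8 1 -0.3 0 1;0 0 0 1 -0.2 0 1'; python3 -c "
from h import *
k=jig2w(.095,-.1605);go(k[0],k[1],.2,-75.9)"
```

```text
clock: 1.55
tool_pos: [0.4256, 0.3236, 0.2268]
orientation: [-180.0, 0.0, -75.9]
force: [-0.3, 0.0, 0.1]
opening: 0.0872
t 1.55 turn [-0.    0.   -0.01] shift(after turn) [13.684 -2.024  0.671] shift(now) [13.683 -2.033  0.667]
```

```bash
python3 -m jog '0 0 0 1 -0.15 0 1;0 0 0 1 -0.15 0 1;0 0 0 1 -0.15 0 1;0 0 0 1 -0.15 0 1;0 0 0 1 -0.15 0 1;0 0 0 1 -0.15 0 1;0 0 0 1 -0.15 0 1;0 0 0 1 -0.15 0 1'; python3 -m jog '0 0 0 1 -0.15 0 1;0 0 0 1 -0.15 0 1;0 0 0 1 -0.15 0 1;0 0 0 0.7 -0.15 0 1;0 0 0 0 0 0 1;0 0 0 0 0 0 1'; python3 - <<'E'
from h import *
k=jig2w(.095,-.1605);go(k[0],k[1],.2,-75.9)
p,d=vision.snapshot("wrist");C=cloud("wrist",d);np.savez("w1.npz",p=p,d=d,C=C)
cv2.imwrite("pics/w1.png",p[:,:,::-1])
q=C[(C[...,2]>.095)&(C[...,2]<.11)&(d>0)&(abs(C[...,0]-.63)<.05)&(abs(C[...,1]+.187)<.05)];print(len(q),q.mean(0) if len(q) else 0)
print(vision.camera_info("wrist"))
E
```

```text
clock: 2.55
tool_pos: [0.5495, 0.0247, 0.2269]
orientation: [-180.0, 0.0, -76.0]
force: [0.9, -0.6, 0.2]
opening: 0.0876
clock: 3.3
tool_pos: [0.6078, -0.1117, 0.2264]
orientation: [180.0, 0.0, -76.0]
force: [-0.1, 1.0, -0.4]
opening: 0.0879
t 3.3 turn [ 0.    0.   -0.02] shift(after turn) [ 2.02  -0.256  0.661] shift(now) [ 2.019 -0.261  0.66 ]
176 [ 0.64235455 -0.18463016  0.10176887]
{'camera_matrix': array([[294.27047089,   0.        , 321.49600843],
       [  0.        , 294.27047089, 200.43270488],
       [  0.        ,   0.        ,   1.        ]]), 'tool_from_camera': array([[ 9.99999302e-01, -8.43710853e-04,  8.27466296e-04,
        -4.40163349e-04],
       [ 6.11296199e-04,  9.68552053e-01,  2.48810263e-01,
        -6.78539181e-02],
       [-1.01136810e-03, -2.48809583e-01,  9.68551892e-01,
        -1.58533230e-01],
       [ 0.00000000e+00,  0.00000000e+00,  0.00000000e+00,
         1.00000000e+00]])}
```

View pics/w1.png

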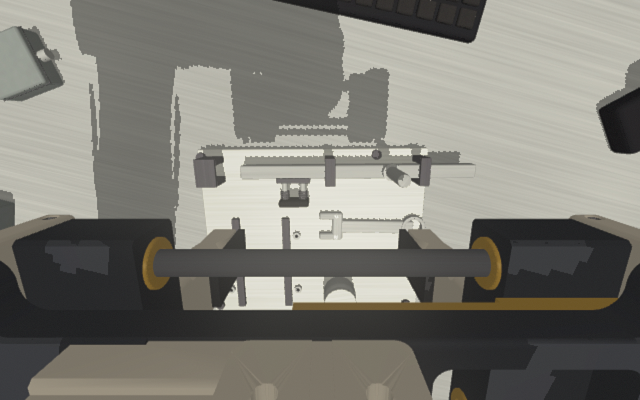

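```bash
python3 - <<'E'
from h import *
a=np.load("w1.npz");C=a["C"];d=a["d"]
t=np.radians(JY);R=np.array([[np.cos(t),-np.sin(t)],[np.sin(t),np.cos(t)]])
J=np.concatenate([(C[...,:2]-JO)@R,C[...,2:]],-1)*1000
x,y,z=J[...,0],J[...,1],J[...,2];ok=(d>0)&(np.arange(400)[:,None]<215)
def st(m): q=J[ok&m];return len(q),q.min(0).round(1),q.max(0).round(1),np.median(q,0).round(1)
print("bar",st((z>38)&(z<46)&(x>75)&(x<115)&(y>-80)&(y<30)))
b=J[ok&(z>40)&(z<44)&(x>75)&(x<115)&(y>-80)&(y<30)];print("fit",np.polyfit(b[:,1],b[:,0],1))
print("keeper",st((z>46)&(z<51)&(x>60)&(x<130)&(y>30)&(y<80)))
print("st1",st((z>46)&(z<51)&(x>60)&(x<130)&(y>-105)&(y<-75)))
print("st2",st((z>46)&(z<51)&(x>60)&(x<130)&(y>-215)&(y<-185)))
print("knob",st((z>97)&(z<106)&(x>60)&(x<130)&(y>-180)&(y<-120)))
ok=d>0
for s in (1,-1):
    q=J[ok&(z>16.5)&(z<20)&(x>-50)&(x<28)&(y*s>20)&(y*s<45)];print("guide",len(q),np.polyfit(q[:,0],q[:,1],1),np.median(q,0))
print("buffer",st((z>35)&(z<50)&(x>30)&(x<85)&(y>-80)&(y<-20)))
E
```

```text
bar (1323, array([ 75.4, -79.8,  38. ]), array([107.4,  17. ,  46. ]), array([ 98.2, -35.3,  42.6]))
fit [1.21998781e-04 9.92397701e+01]
keeper (615, array([82.3, 43.7, 46.2]), array([115.4,  68.5,  50.7]), array([99.2, 55.5, 48.4]))
st1 (291, array([ 83.4, -94.8,  46.1]), array([116.1, -83.3,  50.5]), array([100.1, -88.9,  48.5]))
st2 (302, array([  84.2, -204.8,   46.2]), array([ 116. , -192.1,   50.4]), array([ 100.8, -198.3,   48.6]))
knob (168, array([  93.1, -165.7,   97.1]), array([ 106.6, -153.1,  104.6]), array([ 100.5, -159.1,  102.3]))
guide 45 [-4.63094752e-03  3.40933804e+01] [23.92926002 33.71817235 18.20279783]
guide 201 [-2.13603619e-02 -3.17368759e+01] [ 10.95791398 -31.58240939  18.29244427]
buffer (457, array([ 58.4, -63. ,  35. ]), array([ 85. , -28.1,  48.7]), array([ 65.5, -46.3,  39.8]))
```

```bash
sed -i 's/JO=np.array(.*;JY/JO=np.array([.5088,-.053]);JY/' h.py; python3 -m jog '0 0 0 1 -0.2 0 1;0 0 0 0.9 -0.2 0 1;0 0 0 0 0 0.6 1;0 0 0 0 0 1 1;0 0 0 0 0 0 1'; python3 -c "
from h import *
go(.6415,-.186,.063,-75.9)"
```

```text
clock: 3.98
tool_pos: [0.6398, -0.1806, 0.1598]
orientation: [179.7, 0.1, -76.0]
force: [0.1, -0.1, 0.5]
opening: 0.0878
t 3.975 turn [ 0.06  0.02 -0.01] shift(after turn) [ 0.142 -0.008  2.419] shift(now) [ 0.147 -0.021  2.419]
```

```bash
python3 -m jog '0 0 0 0.14 0 0.9 1;0 0 0 0 0 0.9 1;0 0 0 0 0 0.6 0;0 0 0 0 0 0 -0.4;0 0 0 0 0 0 -1;0 0 0 0 0 0 -1;0 0 0 0 0 0 -1'; python3 - <<'E'
from h import *
o=ctrl.get_obs();print(o["force"],o["opening"],w2jig(o["tool_pos"]))
p,d=vision.snapshot("wrist");cv2.imwrite("pics/w2.png",p[:,:,::-1])
E
```

```text
clock: 4.85
tool_pos: [0.6439, -0.1871, 0.0678]
orientation: [-179.9, -0.0, -76.0]
force: [-1.1, -0.4, 0.6]
opening: 0.0432
[-1.06503613 -0.42746341  0.57632266] 0.04324055479213248 [ 0.0983895  -0.16301612]
```

View pics/w2.png

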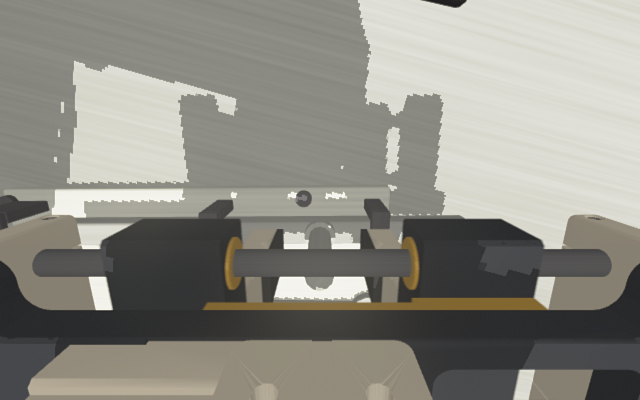

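```bash
python3 -m jog '0 0 0 0 0 0.1 -1;0 0 0 0 0 0 -1;0 0 0 0 0 0 -1;0 0 0 0 0 0 -1;0 0 0 0 0 0 -1'; python3 -c "
from h import *
o=ctrl.get_obs();print(o['force'],o['opening'],w2jig(o['tool_pos']))"
```

```text
clock: 5.52
tool_pos: [0.6431, -0.1871, 0.0622]
orientation: [180.0, 0.0, -76.0]
force: [-0.6, 0.0, -3.2]
opening: 0.0134
[-0.62494071  0.03867218 -3.19104417] 0.013411530915480089 [ 0.09755994 -0.16275187]
```

```bash
python3 -m jog '0 0 0 -0.2 0 0 -1;0 0 0 -0.3 0 0 -1;0 0 0 -0.3 0 0 -1;0 0 0 -0.2 0 0 -1;0 0 0 0 0 0 -1'; python3 -c "
from h import *
o=ctrl.get_obs();print(o['force'],o['opening'],w2jig(o['tool_pos']))"; python3 -m jog '0 0 0 -0.05 0 0 -1;0 0 0 0 0 0 -1';python3 -m jog '0 0 0 -0.025 0 0 -1;0 0 0 0 0 0 -1'
```

```text
clock: 6.15
tool_pos: [0.6328, -0.1468, 0.0622]
orientation: [179.9, 0.1, -76.0]
force: [-2.2, 2.6, -6.2]
opening: 0.0132
[-2.17114912  2.58444954 -6.15742619] 0.013198541975973787 [ 0.09738587 -0.12122476]
clock: 6.4
tool_pos: [0.6327, -0.1463, 0.0622]
orientation: [179.9, 0.0, -76.0]
force: [-3.3, 0.4, -7.3]
opening: 0.0133
clock: 6.65
tool_pos: [0.6325, -0.1458, 0.0622]
orientation: [179.9, 0.0, -76.0]
force: [-1.5, -3.2, -9.1]
opening: 0.0133
```

```bash
python3 -m jog '0 0 0 -0.05 0 0 -1;0 0 0 0 0 0 -1;0 0 0 0 0 0 -1'; python3 - <<'E'
from h import *
o=ctrl.get_obs();print(o['force'],o['opening'],w2jig(o['tool_pos']))
for n in("top","scene"):
    p,d=vision.snapshot(n);np.savez(n+"1.npz",p=p,d=d);C=cloud(n,d)
    t=np.radians(JY);R=np.array([[np.cos(t),-np.sin(t)],[np.sin(t),np.cos(t)]])
    J=np.concatenate([(C[...,:2]-JO)@R,C[...,2:]],-1)*1000;x,y,z=J[...,0],J[...,1],J[...,2]
    m=(z>30)&(z<50)&(x>40)&(x<82)&(y>-80)&(y<35);print("buffer",m.sum(),J[m].min(0),J[m].max(0),J[m].mean(0))
    c=p[100:240,320:480] if n=="top" else p[225:395,200:400]
    cv2.imwrite(f"pics/{n}1.png",cv2.resize(c[:,:,::-1],None,fx=4,fy=4,interpolation=2)[:600,:800])
E
```

```text
clock: 7.02
tool_pos: [0.632, -0.1435, 0.0623]
orientation: [179.9, 0.0, -76.0]
force: [-3.7, -2.1, -8.6]
opening: 0.0139
[-3.68551461 -2.06661852 -8.64300211] 0.013858422156195727 [ 0.09740155 -0.1177934 ]Traceback (most recent call last):
  File "<stdin>", line 7, in <module>
    return umr_minimum(a, axis, None, out, keepdims, initial, where)
ValueError: zero-size array to reduction operation minimum which has no identity
```

```bash
python3 -m jog '0 0 0 -0.05 0 0 -1;0 0 0 0 0 0 -1;0 0 0 0 0 0 -1';  python3 -m jog '0 0 0 -0.05 0 0 -1;0 0 0 0 0 0 -1;0 0 0 0 0 0 -1'; python3 - <<'E'
from h import *
o=ctrl.get_obs();print(o['force'],o['opening'],w2jig(o['tool_pos']))
for n in("scene",):
    p,d=vision.snapshot(n)
    c=p[225:375,200:400]
    cv2.imwrite(f"pics/{n}1.png",cv2.resize(c[:,:,::-1],None,fx=4,fy=4,interpolation=2))
E
```

```text
clock: 7.45
tool_pos: [0.6314, -0.1414, 0.0623]
orientation: [179.9, 0.0, -76.0]
force: [-4.7, -1.8, -10.0]
opening: 0.0133
clock: 7.82
tool_pos: [0.6312, -0.1404, 0.0623]
orientation: [179.9, -0.0, -76.0]
force: [-3.0, -7.0, -11.4]
opening: 0.0134
[ -3.04683661  -7.03497742 -11.41216835] 0.01342023990340297 [ 0.09738291 -0.11458513]
```

View pics/scene1.png

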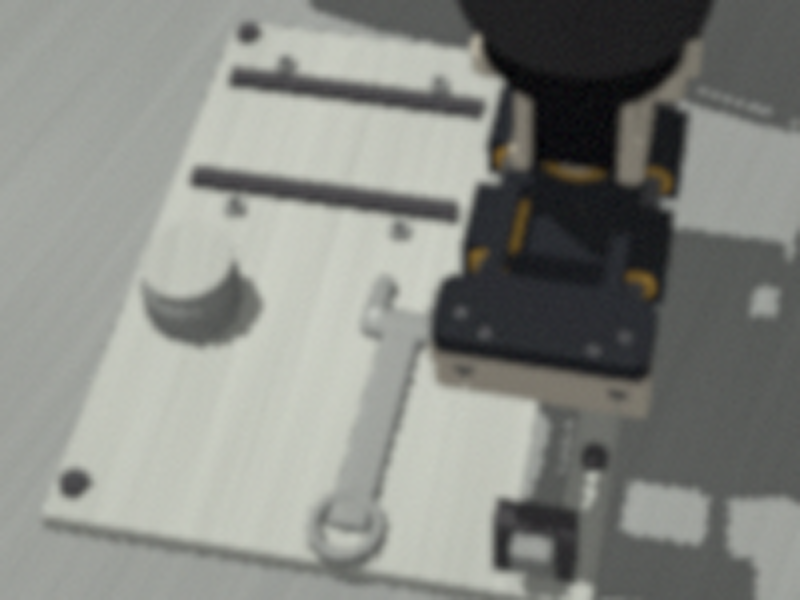

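```bash
python3 -m jog '0 0 0 -0.05 0 0 -1;0 0 0 0 0 0 -1;0 0 0 0 0 0 -1';  python3 -m jog '0 0 0 -0.05 0 0 -1;0 0 0 0 0 0 -1;0 0 0 0 0 0 -1'
```

```text
clock: 8.25
tool_pos: [0.6312, -0.1403, 0.0623]
orientation: [180.0, -0.1, -76.0]
force: [0.2, -16.7, -14.9]
opening: 0.0135
clock: 8.62
tool_pos: [0.6312, -0.1402, 0.0623]
orientation: [180.0, -0.3, -76.0]
force: [3.7, -26.6, -19.0]
opening: 0.0136
```

```bash
python3 -m jog '0 0 0 0 0 0 0;0 0 0 0.05 0 0 0.3;0 0 0 0.05 0 0 0.3;0 0 0 0 0 -0.3 0.3;0 0 0 0 0 -1 0.5;0 0 0 0 0 -1 0.5;0 0 0 0 0 -1 1;0 0 0 0 0 -0.8 1'; python3 -m jog '0 0 0 -0.5 0.7 0 1;0 0 0 -1 0.5 0 1;0 0 0 0 0 0 1;0 0 0 0 0 0 1'; python3 - <<'E'
from h import *
o=ctrl.get_obs();print(o['force'],o['opening'],w2jig(o['tool_pos']))
for n in("top","wrist"):
    p,d=vision.snapshot(n);C=cloud(n,d);np.savez(n+"2.npz",p=p,d=d,C=C)
    c=p[100:240,320:480] if n=="top" else p
    cv2.imwrite(f"pics/{n}2.png",cv2.resize(c[:,:,::-1],(640,560 if n=="top" else 400),interpolation=2))
E
```

```text
clock: 9.62
tool_pos: [0.6322, -0.1393, 0.2301]
orientation: [-179.8, -0.1, -76.0]
force: [0.9, 0.9, 0.9]
opening: 0.0804
clock: 10.12
tool_pos: [0.5711, -0.0926, 0.228]
orientation: [-179.9, -0.0, -75.9]
force: [-0.3, -0.6, -0.7]
opening: 0.0872
[-0.2840576  -0.58650118 -0.68187559] 0.08715355859135204 [ 0.05074487 -0.05360993]
```

View pics/top2.png

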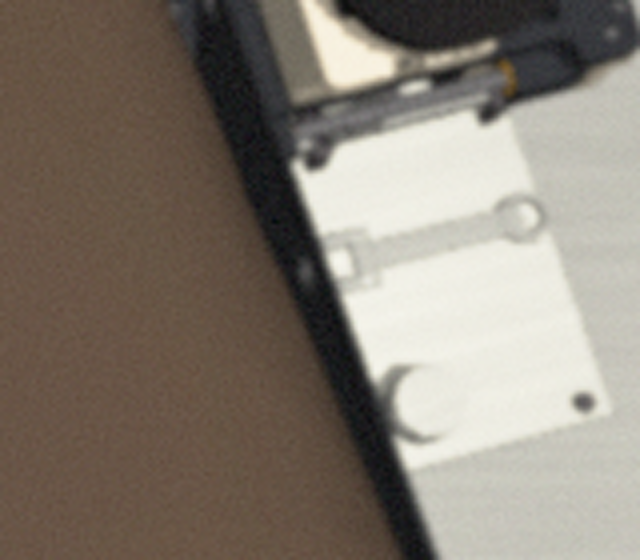

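View pics/wrist2.png

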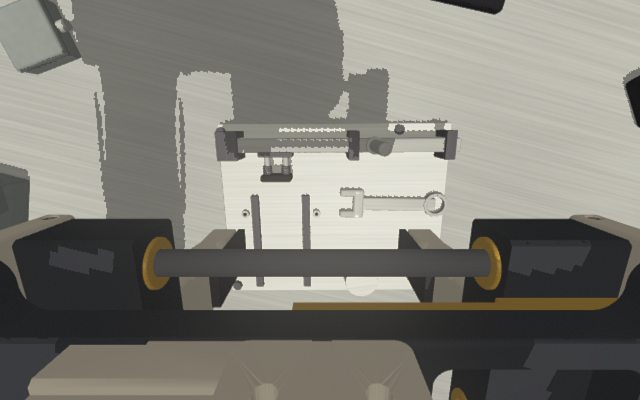

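```bash
python3 - <<'E'
from h import *
a=np.load("wrist2.npz");C=a["C"];d=a["d"]
t=np.radians(JY);R=np.array([[np.cos(t),-np.sin(t)],[np.sin(t),np.cos(t)]])
J=np.concatenate([(C[...,:2]-JO)@R,C[...,2:]],-1)*1000
x,y,z=J[...,0],J[...,1],J[...,2];ok=(d>0)&(np.arange(400)[:,None]<225)
def st(m): q=J[ok&m];return len(q),np.percentile(q,3,axis=0).round(1),np.percentile(q,97,axis=0).round(1),np.median(q,0).round(1)
print("keeper",st((z>46)&(z<51)&(x>60)&(x<130)&(y>30)&(y<80)))
print("st1",st((z>46)&(z<51)&(x>60)&(x<130)&(y>-105)&(y<-75)))
print("st2",st((z>46)&(z<51)&(x>60)&(x<130)&(y>-215)&(y<-185)))
print("knob",st((z>97)&(z<106)&(x>60)&(x<130)&(y>-180)&(y<-90)))
print("buffer",st((z>35)&(z<50)&(x>40)&(x<75)&(y>-50)&(y<40)))
print("tipregion",st((z>38)&(z<45)&(x>85)&(x<105)&(y>20)&(y<42)))
for s in (1,-1):
    q=J[ok&(z>16.5)&(z<20)&(x>-60)&(x<28)&(y*s>20)&(y*s<45)];print("guide",len(q),np.polyfit(q[:,0],q[:,1],1),q[:,0].max(),np.median(q,0))
q=J[ok&(z>10)&(z<15)&(x>100)&(x<140)&(y>-210)&(y<60)]
# far plate edge
e=[(b,np.percentile(q[(q[:,1]>b)&(q[:,1]<b+20)][:,0],98)) for b in range(-200,40,20) if ((q[:,1]>b)&(q[:,1]<b+20)).sum()>5];print(np.round(e,1).tolist())
go(.430,.3037,.2,-91.5)
E
```

```text
keeper (608, array([80. , 42.8, 46.4]), array([111.1,  65.2,  49.2]), array([95.7, 54.1, 47.8]))
st1 (305, array([ 80.9, -96.2,  46.6]), array([111.8, -85.2,  49.3]), array([ 97.5, -90.7,  48. ]))
st2 (324, array([  80.5, -205.8,   46.3]), array([ 111.9, -194.5,   49.3]), array([  97.2, -200.1,   47.9]))
knob (171, array([  90.4, -120. ,   98.8]), array([ 102.4, -108.1,  103.2]), array([  96.2, -114.1,  101.6]))
buffer (405, array([ 54.9, -16.2,  35.6]), array([73.8, 15.6, 46.9]), array([61.6, -0.6, 42.4]))
tipregion (267, array([88.3, 20.8, 40.2]), array([103.1,  41.3,  43.2]), array([96.3, 31. , 41.7]))
guide 207 [-1.63294947e-02  3.29138662e+01] 27.770213033574258 [10.11871716 32.53946435 17.78424183]
guide 207 [-1.78420802e-02 -3.29167393e+01] 27.615012637988897 [ 10.28748598 -32.7369668   17.77256685]
[[-200.0, 120.5], [-180.0, 120.6], [-160.0, 120.6], [-140.0, 120.7], [-120.0, 120.7], [-100.0, 120.8], [-80.0, 120.8], [-60.0, 119.7], [-40.0, 119.7], [-20.0, 119.8], [0.0, 119.8], [20.0, 119.9]]
t 10.225 turn [-0.01 -0.    2.7 ] shift(after turn) [-9.826  3.786  0.675] shift(now) [-10.48    1.024   0.672]
```

```bash
sed -i 's/JY=14.1/JY=13.9/' h.py; python3 -m jog '0 0 1 -1 0.2 0 1;0 0 1 -1 0.2 0 1;0 0 0.7 -1 0.3 0 1;0 0 0 -1 0.3 0 1;0 0 0 -1 0.3 0 1;0 0 0 -1 0.3 0 1;0 0 0 -1 0.3 0 1;0 0 0 -1 0.3 0 1';python3 -m jog '0 0 0 -1 0.3 0 1;0 0 0 -0.8 0.3 0 1;0 0 0 0 0 0 1;0 0 0 0 0 0 1'; python3 - <<'E'
from h import *
go(.430,.3037,.1,-91.5)
p,d=vision.snapshot("wrist");C=cloud("wrist",d);np.savez("wrist3.npz",p=p,d=d,C=C)
cv2.imwrite("pics/wrist3.png",p[:,:,::-1])
E
```

```text
clock: 11.22
tool_pos: [0.471, 0.2244, 0.2265]
orientation: [180.0, -0.0, -91.5]
force: [0.0, 0.9, -0.2]
opening: 0.0875
clock: 11.72
tool_pos: [0.449, 0.2956, 0.2262]
orientation: [180.0, -0.0, -91.5]
force: [1.1, -0.2, -0.7]
opening: 0.0875
t 11.725 turn [ 0.   -0.01  0.  ] shift(after turn) [-0.19   0.479  3.156] shift(now) [-0.192  0.478  3.156]
```

View pics/wrist3.png

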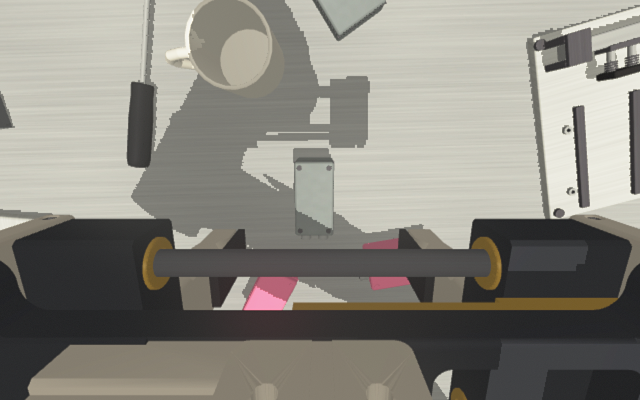

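```bash
python3 - <<'E'
from h import *
a=np.load("wrist3.npz");C=a["C"];d=a["d"]
m=(d>0)&(C[...,2]>.044)&(C[...,2]<.056)&(abs(C[...,0]-.43)<.07)&(abs(C[...,1]-.30)<.05);m[242:]=False
q=C[m];print(len(q),np.median(q[:,2]))
r=cv2.minAreaRect((q[:,:2]*1000).astype(np.float32));print(r);print(cv2.boxPoints(r))
E
```

```text
2894 0.050350515447255356
((431.6437683105469, 305.23895263671875), (46.009002685546875, 90.4838638305664), 88.22614288330078)
[[385.71143 283.64594]
 [476.15192 280.84503]
 [477.5761  326.83197]
 [387.13562 329.63287]]
```

```bash
python3 -m jog '0 0 0.05 -0.23 0.44 0.5 1;0 0 0 0 0 1 1;0 0 0 0 0 1 1;0 0 0 0 0 1 1;0 0 0 0 0 1 1;0 0 0 0 0 0 1;0 0 0 0 0 0 1'; python3 -c "
from h import *
go(.4316,.305,.018,-91.8)"
```

```text
clock: 12.65
tool_pos: [0.4323, 0.3057, 0.0479]
orientation: [-179.9, 0.0, -91.8]
force: [0.7, 0.8, 0.5]
opening: 0.0875
t 12.65 turn [-0.01  0.01  0.  ] shift(after turn) [0.019 0.016 0.747] shift(now) [0.02  0.017 0.747]
```

```bash
python3 -m jog '0 0 0 0.02 0.02 0.4 1;0 0 0 0 0 0.35 0.5;0 0 0 0 0 0 0;0 0 0 0 0 0 -1;0 0 0 0 0 0 -1;0 0 0 0 0 0 -1;0 0 0 0 0 0 -1;0 0 0 0 0 0 -1'; python3 -m jog '0 0 0 0 0 0 -1;0 0 0 0 0 0 -1'
```

```text
clock: 13.65
tool_pos: [0.4306, 0.305, 0.017]
orientation: [-180.0, 0.0, -91.8]
force: [-1.3, 0.6, 6.2]
opening: 0.0461
clock: 13.9
tool_pos: [0.4306, 0.305, 0.017]
orientation: [-180.0, 0.0, -91.8]
force: [-1.8, 0.5, 5.4]
opening: 0.0458
```

```bash
python3 -m jog '0 0 0 0 0 -0.3 -1;0 0 0 0 0 -0.7 -1;0 0 0 0 0 -0.9 -1;0 0 0 0 0 -0.7 -1;0 0 0 0 0 -0.3 -1;0 0 0 0 0 0 -1'; python3 -c "
from h import *
w=jig2w(-.006,0);print(w);go(w[0],w[1],.125,-76.1)"
```

```text
clock: 14.65
tool_pos: [0.4303, 0.3047, 0.1328]
orientation: [-180.0, 0.1, -91.8]
force: [0.1, -0.3, -3.9]
opening: 0.046
[ 0.5029757  -0.05444137]
t 14.65 turn [-0.    0.01 -2.74] shift(after turn) [9.153 0.394 0.196] shift(now) [ 8.919 -2.094  0.188]
```

```bash
python3 -m jog '0 0 -0.5 0.5 -0.2 0 -1;0 0 -1 0.8 -0.2 0 -1;0 0 -1 1 0 0 -1;0 0 -0.24 1 0 0 -1;0 0 0 1 0 0 -1;0 0 0 1 0 0 -1;0 0 0 1 0 0 -1;0 0 0 1 0 0 -1'; python3 -c "
from h import *
w=jig2w(-.006,0);go(w[0],w[1],.125,-76.1)"
```

```text
clock: 15.65
tool_pos: [0.4976, 0.017, 0.1309]
orientation: [179.8, -0.0, -76.1]
force: [0.6, 1.2, -3.7]
opening: 0.0456
t 15.65 turn [ 0.03 -0.    0.  ] shift(after turn) [1.767 0.298 0.148] shift(now) [1.767 0.298 0.149]
```

```bash
python3 -m jog '0 0 0 0.8 0.15 0 -1;0 0 0 0.5 0.1 0 -1;0 0 0 0.2 0 0 -1;0 0 0 0 0 0 -1;0 0 0 0 0 0 -1;0 0 0 0 0 0 -1'; python3 - <<'E'
from h import *
w=jig2w(-.006,0);go(w[0],w[1],.03,-76.1)
p,d=vision.snapshot("wrist");C=cloud("wrist",d);np.savez("wrist4.npz",p=p,d=d,C=C)
cv2.imwrite("pics/wrist4.png",p[:,:,::-1])
t=np.radians(JY);R=np.array([[np.cos(t),-np.sin(t)],[np.sin(t),np.cos(t)]])
J=np.concatenate([(C[...,:2]-JO)@R,C[...,2:]],-1)*1000;np.save("J4.npy",J)
x,y,z=J[...,0],J[...,1],J[...,2];ok=(d>0)&(np.arange(400)[:,None]<240)
def st(n,m):
    q=J[ok&m]
    if len(q)>5: print(n,len(q),np.percentile(q,3,axis=0).round(1),np.percentile(q,97,axis=0).round(1),np.median(q,0).round(1))
st("keeper",(z>46)&(z<51)&(x>60)&(x<130)&(y>30)&(y<80))
st("st1",(z>46)&(z<51)&(x>60)&(x<130)&(y>-105)&(y<-75))
st("st2",(z>46)&(z<51)&(x>60)&(x<130)&(y>-215)&(y<-185))
st("buffer",(z>35)&(z<50)&(x>40)&(x<75)&(y>-50)&(y<40))
for s in (1,-1): st("guide",(z>16.5)&(z<20)&(x>-100)&(x<40)&(y*s>20)&(y*s<45))
m=ok&(z>120)&(z<165)&(abs(y)<40)&(x>-60)&(x<60)
m[:, :280]=False;m[:,360:]=False
q=C[m];print(len(q));
if len(q): r=cv2.minAreaRect((q[:,:2]*1000).astype(np.float32));print(r,np.median(q[:,2]))
E
```

```text
clock: 16.4
tool_pos: [0.5031, -0.0414, 0.1325]
orientation: [180.0, 0.0, -76.0]
force: [-0.8, 0.8, -3.5]
opening: 0.0457
t 16.4 turn [0.   0.   0.02] shift(after turn) [0.316 0.082 2.562] shift(now) [0.316 0.082 2.562]
keeper 1396 [80.2 43.3 47. ] [110.7  65.8  49.7] [95.7 54.6 48.4]
st1 755 [  81.1 -104.1   46.7] [111.5 -84.   49.9] [ 96.7 -89.6  48.5]
st2 807 [  81.9 -205.4   46.4] [ 112.6 -193.6   49.9] [  97.4 -198.8   48.5]
buffer 797 [ 53.9 -15.2  35.9] [73.9 16.5 47.4] [61.1  1.1 44.8]
guide 242 [-29.4 -44.   16.8] [ 30.9 -28.1  19.6] [ 19.2 -36.1  18.4]
1580
((533.74072265625, -33.04441833496094), (29.32731056213379, 43.257938385009766), 14.238938331604004) 0.15689693479761296
```

View pics/wrist4.png

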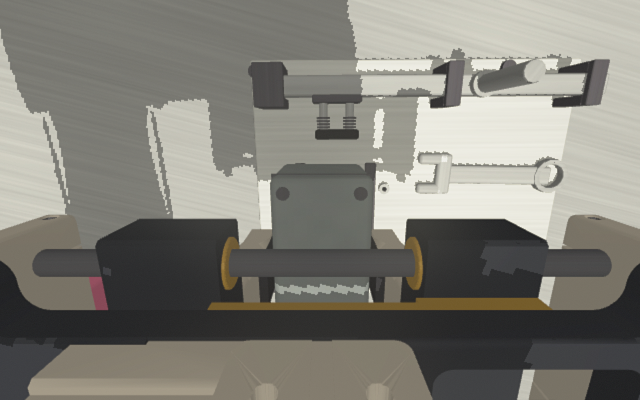

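```bash
python3 -m jog '0 0 0 0.32 0.08 0 -1;0 0 0 0 0 0.5 -1;0 0 0 0 0 0.8 -1;0 0 0 0 0 0.5 -1;0 0 0 0 0 0.2 -1;0 0 0 0 0 0 -1;0 0 0 0 0 0 -1;0 0 0 0 0 0 -1'; python3 - <<'E'
from h import *
w=jig2w(-.006,0);go(w[0],w[1],.029,-76.1)
p,d=vision.snapshot("wrist");C=cloud("wrist",d)
cv2.imwrite("pics/wrist5.png",p[:,:,::-1])
t=np.radians(JY);R=np.array([[np.cos(t),-np.sin(t)],[np.sin(t),np.cos(t)]])
J=np.concatenate([(C[...,:2]-JO)@R,C[...,2:]],-1)*1000
x,y,z=J[...,0],J[...,1],J[...,2];ok=(d>0)&(np.arange(400)[:,None]<240)
def st(n,m):
    q=J[ok&m]
    if len(q)>5: print(n,len(q),np.percentile(q,2,axis=0).round(1),np.percentile(q,98,axis=0).round(1),np.median(q,0).round(1))
st("buffer",(z>35)&(z<50)&(x>46)&(x<75)&(y>-50)&(y<40))
st("amptop",(z>75)&(z<100)&(x>0)&(x<60)&(abs(y)<40))
for s in (1,-1): st("guide",(z>16)&(z<20)&(x>-100)&(x<40)&(y*s>20)&(y*s<45))
E
```

```text
clock: 17.45
tool_pos: [0.5037, -0.0551, 0.0534]
orientation: [-179.9, -0.0, -76.1]
force: [0.7, -0.6, -4.1]
opening: 0.0458
t 17.45 turn [-0.02 -0.    0.01] shift(after turn) [-0.021  0.014  0.61 ] shift(now) [-0.021  0.015  0.61 ]
buffer 1658 [ 54.2 -15.6  35.7] [74.3 17.3 47.3] [60.6  0.3 45. ]
amptop 6685 [ 12.4 -22.   79.1] [40.4 21.4 87.9] [27.5 -0.2 86.5]
guide 343 [-6.4 34.  16.4] [30.  44.4 19.5] [11.5 36.3 18.1]
guide 239 [ -6.4 -44.5  16.1] [ 30.7 -34.2  19.4] [ 10.  -36.5  17.9]
```

View pics/wrist5.png

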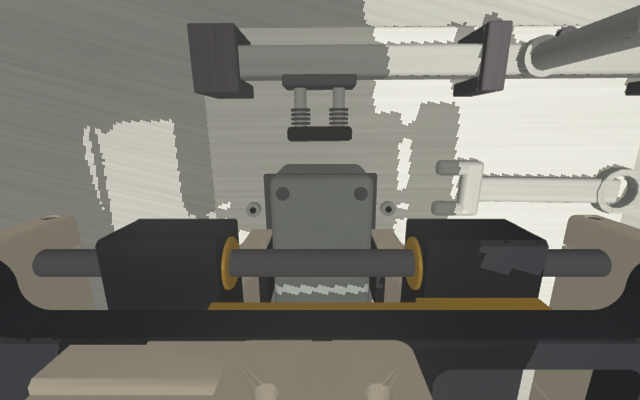

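```bash
python3 -m jog '0 0 0 0 0 0.25 -1;0 0 0 0 0 0.2 -1;0 0 0 0 0 0.1 -1;0 0 0 0 0 0 -1;0 0 0 0 0 0 -1'; python3 -m jog '0 0 0 0 0 0.05 -1;0 0 0 0 0 0 -1;0 0 0 0 0 0 -1'
```

```text
clock: 18.12
tool_pos: [0.5033, -0.0552, 0.0306]
orientation: [-180.0, -0.0, -76.1]
force: [0.9, -0.0, -3.3]
opening: 0.0456
clock: 18.5
tool_pos: [0.5035, -0.0552, 0.029]
orientation: [-179.9, -0.0, -76.0]
force: [-1.5, 0.9, 2.5]
opening: 0.046
```

```bash
cat > f.py <<'E'
from h import *
o=ctrl.get_obs();t=np.radians(JY);f=o["force"];print("jig x %.1f y %.1f mm"%tuple(w2jig(o["tool_pos"])*1000),"fx %.1f fy %.1f fz %.1f"%(f[0]*np.cos(t)+f[1]*np.sin(t),-f[0]*np.sin(t)+f[1]*np.cos(t),f[2]))
E
python3 f.py; python3 -m jog '0 0 0 0 -0.1 0 -1;0 0 0 0 -0.1 0 -1;0 0 0 0 0 0 -1' >/dev/null;python3 f.py;  python3 -m jog '0 0 0 0 -0.05 0 -1;0 0 0 0 0 0 -1'>/dev/null;python3 f.py; python3 -m jog '0 0 0 0 -0.05 0 -1;0 0 0 0 0 0 -1'>/dev/null;python3 f.py; python3 -m jog '0 0 0 0 -0.05 0 -1;0 0 0 0 0 0 -1'>/dev/null;python3 f.py
```

```text
jig x -5.6 y -0.9 mm fx -1.2 fy 1.2 fz 2.5
jig x 0.9 y -1.1 mm fx -5.4 fy -0.3 fz 7.9
jig x 1.4 y -1.2 mm fx -9.8 fy 0.5 fz 12.9
jig x 4.3 y -1.2 mm fx -7.6 fy 0.1 fz 10.0
jig x 6.1 y -1.2 mm fx -8.6 fy -1.1 fz 10.5
```

```bash
python3 -m jog '0 0 0 0 0 -0.03 -1;0 0 0 0 0 0 -1;0 0 0 0 0 0 -1';python3 f.py;  python3 -m jog '0 0 0 0 0 -0.02 -1;0 0 0 0 0 0 -1;0 0 0 0 0 0 -1';python3 f.py
```

```text
clock: 20.0
tool_pos: [0.5167, -0.0518, 0.0295]
orientation: [180.0, 0.0, -76.1]
force: [0.2, 0.1, -3.8]
opening: 0.0463
jig x 7.9 y -0.8 mm fx 0.3 fy 0.0 fz -3.8
clock: 20.38
tool_pos: [0.5167, -0.0518, 0.0305]
orientation: [180.0, 0.0, -76.1]
force: [0.6, -0.4, -3.4]
opening: 0.0459
jig x 7.9 y -0.8 mm fx 0.5 fy -0.6 fz -3.4
```

```bash
python3 -m jog '0 0 0 0 0 0.02 -1;0 0 0 0 -0.05 0 -1;0 0 0 0 0 0 -1;0 0 0 0 0 0 -1' | sed -n 2p;python3 f.py;  python3 -m jog '0 0 0 0 -0.05 0 -1;0 0 0 0 0 0 -1;0 0 0 0 0 0 -1'| sed -n 2p;python3 f.py; python3 -m jog '0 0 0 0 -0.05 0 -1;0 0 0 0 0 0 -1;0 0 0 0 0 0 -1'| sed -n 2p;python3 f.py
```

```text
tool_pos: [0.5183, -0.0515, 0.0296]
jig x 9.6 y -0.8 mm fx -0.6 fy 0.4 fz -3.4
tool_pos: [0.5202, -0.051, 0.0296]
jig x 11.5 y -0.8 mm fx -2.6 fy 0.8 fz -2.8
tool_pos: [0.5222, -0.0505, 0.0297]
jig x 13.6 y -0.8 mm fx -4.2 fy 0.7 fz -2.3
```

```bash
python3 -m jog '0 0 0 0 -0.06 0 -1;0 0 0 0 -0.06 0 -1;0 0 0 0 0 0 -1;0 0 0 0 0 0 -1' | sed -n 2p;python3 f.py;  python3 -m jog '0 0 0 0 0 0.015 -1;0 0 0 0 0 0 -1;0 0 0 0 0 0 -1'| sed -n 2,3p;python3 f.py;python3 -m jog '0 0 0 0 0 0 -1;0 0 0 0 0 0 -1'| sed -n 2p;python3 f.py
```

```text
tool_pos: [0.5257, -0.0497, 0.0294]
jig x 17.2 y -0.8 mm fx -7.2 fy 1.4 fz -0.8
tool_pos: [0.5257, -0.0497, 0.029]
orientation: [179.9, 0.0, -76.1]
jig x 17.2 y -0.9 mm fx -8.0 fy 0.9 fz 2.3
tool_pos: [0.5258, -0.0497, 0.029]
jig x 17.3 y -0.9 mm fx -8.4 fy 0.7 fz 1.6
```

```bash
python3 -m jog '0 0 0 0 -0.04 -0.01 -1;0 0 0 0 0 0 -1;0 0 0 0 0 0 -1' | sed -n 2,3p;python3 f.py;  python3 - <<'E'
from h import *
p,d=vision.snapshot("wrist");C=cloud("wrist",d)
cv2.imwrite("pics/wrist6.png",p[:,:,::-1])
t=np.radians(JY);R=np.array([[np.cos(t),-np.sin(t)],[np.sin(t),np.cos(t)]])
J=np.concatenate([(C[...,:2]-JO)@R,C[...,2:]],-1)*1000
x,y,z=J[...,0],J[...,1],J[...,2];ok=(d>0)&(np.arange(400)[:,None]<240)
def st(n,m):
    q=J[ok&m]
    if len(q)>5: print(n,len(q),np.percentile(q,2,axis=0).round(1),np.percentile(q,98,axis=0).round(1),np.median(q,0).round(1))
st("buffer",(z>43)&(z<50)&(x>56)&(x<80)&(y>-50)&(y<40))
st("amptop",(z>55)&(z<70)&(x>0)&(x<75)&(abs(y)<40))
st("keeper",(z>46)&(z<51)&(x>75)&(x<130)&(y>30)&(y<80))
for n in("scene","top"):
    p,d=vision.snapshot(n)
    c=p[225:375,200:400] if n=="scene" else p[100:240,320:480]
    cv2.imwrite(f"pics/{n}6.png",cv2.resize(c[:,:,::-1],None,fx=4,fy=4,interpolation=2))
E
python3 f.py
```

```text
tool_pos: [0.5269, -0.0494, 0.0291]
orientation: [179.8, 0.0, -76.1]
jig x 18.4 y -0.9 mm fx -8.0 fy 1.6 fz -0.7
buffer 1373 [ 64.2 -16.8  44. ] [72.2 18.  49.1] [68.1  0.7 46.2]
amptop 6523 [ 36.4 -22.   58.2] [64.3 21.2 63.7] [51.3 -0.3 62.3]
keeper 4136 [79.5 43.1 46.8] [111.2  66.1  49.7] [96.2 54.5 48.3]
jig x 18.4 y -0.9 mm fx -9.1 fy 0.7 fz -0.3
```

View pics/wrist6.png

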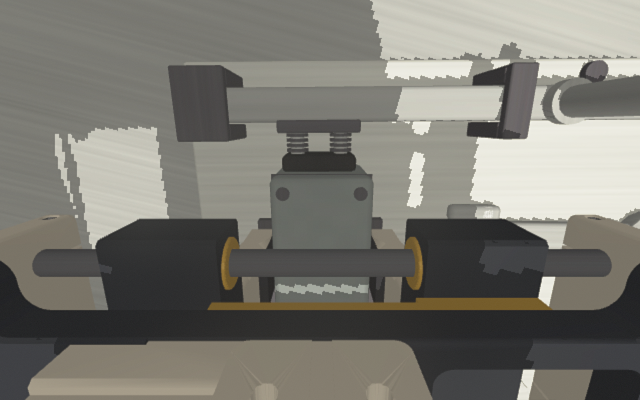

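View pics/scene6.png

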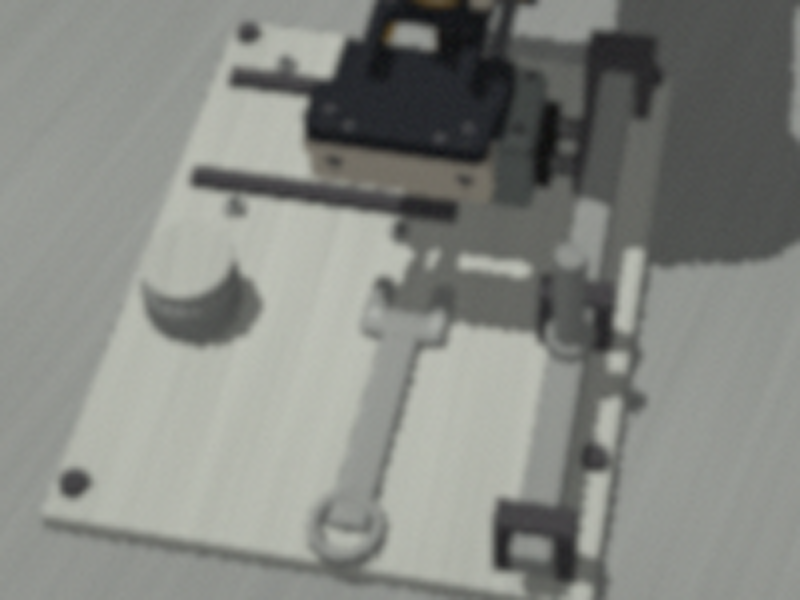

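```bash
python3 -m jog '0 0 0 0 0 0 -1;0 0 0 0 0 0 -1;0 0 0 0 0 0 -1;0 0 0 0 0 0 -1;0 0 0 0 0 0 -1;0 0 0 0 0 0 -1';python3 f.py
```

```text
clock: 24.02
tool_pos: [0.5268, -0.0494, 0.0291]
orientation: [179.8, 0.0, -76.1]
force: [-7.8, -1.1, -0.8]
opening: 0.0459
jig x 18.3 y -0.9 mm fx -7.9 fy 0.8 fz -0.8
```

Steady at about 8 N, box on the plate, bolt home. Handing in.

```bash
python3 -c "
from plant import ctrl
print(ctrl.close_job())"
```

```text
the job is handed in; nothing more can be done
None
```

The job is handed in at about 24 s, with the fingers still holding the box against the buffer. I don't have a verdict.

**Bolt:** I gripped the knob and slid the bolt about 48 mm of arm travel. It stopped dead: the force rose to about 27 N with no more movement. The wrist picture then showed the tip in the keeper and the buffer centred on the channel to within about 1 mm.

**Amplifier box:** I lifted the grey box, not the pink look-alikes, and set it between the guides with its sockets towards the open end. I then pushed it against the buffer.

**Last checks:**
- The box's end is at jig x of about 64 mm; the buffer's free face measured about 54 mm, so it is about 10 mm in.
- The push reads 7.9 N along the channel, and pose and force stayed steady over the last 0.75 s.
- The height and vertical force show the box standing on the plate.

**Checks that disagreed:**
- The camera and arm estimates of the jig's position differed by 2–4 mm, and its angle by up to about 1°. I worked from the close wrist views.
- While the box slid on the plate, the arm briefly pressed down with about 13 N, so I eased it up and pushed again. The final 8 N could still include a newton or so of plate friction.
- The tin stood at about jig y = -102 mm from the start, not -140 mm. Nothing I moved went near it.
- I did not re-measure the bystanders at the end. The tin and spanner looked in place in the last picture. I did not check the mug and low box, but the arm never went near them.

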